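Swap the empty laundry-booster tub and open the new one

ROBOT

A 7-joint arm with a two-finger parallel gripper is mounted at the origin on the work surface. World frame = base frame: x ahead of the robot, y to its left, z up, the work surface at z = 0. Lengths are in m, angles in rad, forces in N, time in s.
With the tool pointing down it reaches from about 0.35 to 0.9 m from the base axis. Payload 8.1 kg.
Tool frame: the origin (TCP) lies at the very end of the fingers, on their centre line; the grasp point (between the pads) lies 19 mm behind it (grasp_offset is the distance from the TCP to the grasp point, in m); z points along the fingers, y is the line along which they close (so a half turn about z gives the same grasp; the last joint's range is limited). The gripper opens to 92 mm and grips with 3 to 60 N. Pads are 19 mm wide; open, the fingers measure 130 mm over their backs; the gripper's body (75 mm by 190 mm) begins 47 mm behind the grasp point.
Start: joints at [-1.292, 0.434, 0.025, 1.573, -0.012, 1.134, -0.075], TCP at [0.233, 0.58, 0.227] pointing down, gripper open.
Joint ranges: [-2.62, 2.62], [-0.44, 2.09], [-1.27, 1.32], [0.08, 2.57], [-1.32, 4.46], [0.12, 2], [-2.74, 2.74]. Speed limits (rad/s): [2.22, 2.22, 3.01, 3.01, 3.14, 3.14, 3.14].

INTERFACE

Orientations are given as a rotation vector (axis times angle).
In Python, from cell import observe, get_image, camera_params, sign_off, silhouettes, grasp_offset gives the robot as it stands. The module is installed in compiled form; this text tells all that it offers.
- The arm moves only by the tool jog_arm, never from a script. Its argument "motion" is a list that holds one entry, the list of rows, each a list of 7 numbers: the shift along the tool's x, y, z in m, then the turn, a rotation vector about the tool's x, y, z in rad, then the closure, from -1 (fully open) to 1 (shut), so that 0 is half open. In form: [[[dx, dy, dz, wx, wy, wz, hand], ...]]. A call has 1 to 10 rows; each row is the pose to reach, as a shift and turn from the pose commanded when the call began, along the tool's axes at that moment; what a row does not reach only later rows make up. A row lasts 1/12 s, in which the tool goes at most 41.7 mm and 7.16 degrees, less where a joint would pass 70% of its speed; a pose out of reach is approached as far as the arm can. A call with a gripper value outside its range is refused whole. The fingers move at their own pace and stop on an object; "force" is the grip in N (left out, the last holds). Time passes only in rows, so rows that repeat a pose let the fingers close. It gives the time, the measured TCP pose, the force, the opening and the grip force at its end, in the units of the state.
- observe(): the state, without advancing time (a new reading comes with each control period).
- get_image(name): name is "side" or "top" or "wrist"; returns the picture (480x640x3 uint8, red, green, blue); there is no depth.
- camera_params(name): a dict with "vertical_fov" (degrees; the focal length in pixels is half the picture's height over the tangent of half this angle, whatever the lens; pixels are square), "cx", "cy" (the principal point, pixels), "dist_coeffs" ([k1, k2, p1, p2, k3] as OpenCV has them; the pictures are not rectified), "T" (4x4, takes a point from camera to world coordinates). Camera axes: x right, y down, z forward; pixel columns grow to the right and rows downward; lengths in m; the calibration is good to about 2 mm. A picture is of the moment at which its call begins: read the wrist's pose just before it. camera_params takes no time and is no camera call; for the wrist camera it gives the pose at the moment of the call.
- sign_off(): hands the job in; it is judged then, once.
Trained networks look in the newest picture that a camera, given by its name, has taken for a name from the list of things; names that differ only in an ending like _2 or _b are one class to them, and where a whole thing is asked for, a point or a joint stands for the part that bears it (a point fixed in the world has none). Each returns a list of dicts, best first, with "p" (0 to 1); they miss things now and then, are a little off and sometimes report something else, mostly with a low value. They report only what shows in the picture. A call takes as long as a camera call. They do not tell look-alikes from the thing itself.
- silhouettes(query, camera): "mask" (480x640 bool, what is visible of it) and "pixel" ([column, row] in pixels, amid what is visible of it).
The state is a dict: "clock": time; "joints": joint angles; "dq": joint speeds; "joint_efforts": joint torques, N m; "position": TCP position; "ee_rot": TCP orientation; "force": force on the tool from outside, world axes, zero at the start; "ft_torque": the same for the moment, N m; "width": opening from 0.0 (shut) to 1.0 (fully open); "gripper_force": force on a finger pad.
Only numpy, scipy, OpenCV 4.12 (cv2) and the standard library are available. Lean on these libraries where they do the work, as an engineer would, in place of code of your own. Each camera call takes 0.05 s, during which the arm holds its last target. There are 200 camera calls.

TASK

The laundry-booster tub in the holder, the one standing there without a lid, is empty: drop it into the wire basket. Stand the full tub upright all the way down in the holder pocket this leaves free, so that it cannot turn, then unscrew its lid until the threads let go and lift the lid off straight, leaving the tub down in the pocket. Finish still gripping the lid, held level over the tub's mouth, clear of it by about a finger's breadth and not more than 4 cm; leave the short tub, the softener bottle, the dosing cup and the brush where they are.

Things in the scene. Friction and masses are not known exactly. Their poses are not given: they have to be found in the camera images.
- empty_tub: The empty tub: square white plastic tub 72 x 72 mm, 88 mm high, then a round neck 48 mm across, rim at 118 mm; open mouth, no lid. At 93 to 98 mm a bead 56 mm across rings the neck, above it thread ridges 55 mm across: grip the neck there from above. 60 g. Stands in one of the holder's pockets. Origin: centre of its underside, z up, x and y square to its sides.
- empty_middle (a point): Centre of the empty tub, 55 mm above its underside.
- full_tub: The full tub: same shape as the empty one (72 x 72 mm, shoulder at 88 mm, rim at 118 mm), about 0.45 kg, its grey screw lid on, standing loose on the bench; a foil seal closes its mouth. Origin: centre of its underside, z up, x and y square to its sides.
- full_rim (a point): Centre of the full tub's rim, 118 mm above its underside. Lid thread: three short right-handed starts. Turned anticlockwise from above the lid rises 2 mm at most and its lugs come free 70 (+-6) degrees on from screwed on, relative to the tub; at 80 to 95 degrees it lifts straight off; left down and turned beyond 100 it catches under the next start.
- lid: The full tub's lid: round grey ribbed screw lid, 62 mm across, 26 mm tall, 55 g. Origin: centre of its lower edge, 99.5 mm above the tub's underside while screwed on, so it then spans 99.5 to 125.5 mm. It is tight (about 0.4 N m, held by a springy liner) and carries the tub's weight: the tub can be lifted and carried by it. Screwed on, its yaw equals the tub's within 6 degrees.
- holder: Plywood block screwed to the bench, 240 mm (its x) x 106 mm (its y) x 50 mm high, with two square pockets 77 x 77 mm and 40 mm deep, sides along its x and y, centres at x = -60 and +60 mm, mouths bevelled by 4 mm. One pocket holds the empty tub, the other the short tub. A tub in a pocket can turn by only about 4 degrees. Origin: centre of its underside.
- pocket_near (a point): Centre of the floor of the pocket at the holder's -x end, 10 mm above the bench; the pocket's mouth is 40 mm above it.
- pocket_far (a point): The same for the pocket at the holder's +x end.
- basket: Fixed open basket of steel wire for empties, 200 mm (its x) x 190 mm (its y) x 110 mm high, floor 6 mm above the bench. Origin: centre of its underside.
- short_tub: Bystander: short square white tub, 72 x 72 mm, 58 mm tall with its round grey lid, in the other holder pocket. Origin: centre of its underside.
- softener: Bystander: white fabric-softener bottle, 72 mm across, 190 mm tall. Origin: centre of its underside.
- brush: Bystander: wooden scrubbing brush, 130 x 45 mm, 38 mm tall, lying on its bristles. Origin: centre of its underside.
- dosing_cup: Bystander: white open dosing cup, 64 mm across, 60 mm tall. Origin: centre of its underside.
Things that resemble listed ones, but are neither listed nor needed, are in the scene too. Of the things like the lid, leave any that is red; of the rest the larger one is meant.

How it is judged:
On the way, in this order (a step that is already met when the one before it is completed fails the run):
1. the empty tub lies in the wire basket, let go (x of empty_middle in the frame of basket between -0.095 and 0.095 m and y of empty_middle in the frame of basket between -0.09 and 0.09 m and z of empty_middle in the frame of basket below 0.1 m and contact force between the fingers and empty_tub below 0.05 N), for 0.2 s.
2. the full tub stands down in the free pocket, its lid still screwed on ((distance between full_tub and pocket_near below 0.007 m or distance between full_tub and pocket_far below 0.007 m) and angle between full_tub's own z axis and vertical below 0.08 rad and z of lid in the frame of full_tub below 0.104 m), for 0.2 s.
At the end, for the whole second after the job is handed in: Empty tub let go inside the basket; full tub at rest in a pocket, within 7 mm of its floor's centre, upright within 0.08 rad; lid gripped, not touching the tub, at rest, level within 0.2 rad, lower edge 2 to 45 mm above the rim, within 20 mm of the tub's axis (all of step 1 and (distance between full_tub and pocket_near below 0.007 m or distance between full_tub and pocket_far below 0.007 m) and angle between full_tub's own z axis and vertical below 0.08 rad and linear speed of each of full_tub, lid below 0.03 m/s and z of lid in the frame of full_rim between 0.002 and 0.045 m and horizontal distance between lid and full_rim below 0.02 m and angle between lid's own z axis and vertical below 0.2 rad and contact force between the fingers and lid above 2 N and contact force between lid and full_tub below 0.05 N); the arm keeps its last pose, push and grip.
It fails at once if the short tub is disturbed (distance of short_tub from where it was at the start of the episode above 0.02 m).
It fails at once if the bottle, the cup or the brush is disturbed (distance of any of softener, dosing_cup, brush from where it was at the start of the episode above 0.03 m).
It also fails if it takes over 58 s, if anything falls off the work surface, if the arm or the gripper's body presses on something with over 40 N, if the wrist force passes 120 N, or if a joint passes its speed limit or range.

## Working session

There is one attempt and no reset: what is moved stays moved. The work goes in short steps, Python scripts to look and compute and a tool call to move; the robot and the scene stay as the last step left them, time stands still between calls to the robot, and variables do not carry over. Pictures are saved under pics/ and viewed, at most 13 in all, crops included, and the job is handed in when it is done.

Besides the shell and the picture viewer there is one more tool, called after ">>>" as name(argument=value, ...) on one line, values as JSON. jog_arm: Moves the arm, as the interface text tells. Its arguments: {"type":"object","properties":{"motion":{"type":"array"},"force":{"type":"number"}},"required":["motion"]}

```bash
mkdir -p pics
python3 - <<'E'
from cell import *
import cv2,numpy as np
s=observe();print(s)
for n in("side","top"):
    im=get_image(n);cv2.imwrite(f"pics/{n}0.png",im[:,:,::-1])
    p=camera_params(n);print(n,p["vertical_fov"],p["cx"],p["cy"],p["dist_coeffs"],np.round(p["T"],3).tolist())
    for q in("empty_tub","full_tub","lid","holder","basket","short_tub"):
        print(q,[(round(d["p"],2),np.round(d["pixel"]).tolist(),int(d["mask"].sum())) for d in silhouettes(q,n)])
print(grasp_offset)
E
```

```text
{'clock': 0.0, 'joints': array([-1.29160835,  0.43520053,  0.02495705,  1.57409164, -0.01158168,
        1.13395195, -0.07509998]), 'dq': array([ 5.60069726e-04,  2.34490623e-04,  9.08889336e-04, -1.96182113e-03,
        1.73692597e-05, -1.59389982e-03, -1.73166331e-03]), 'joint_efforts': array([ 1.91792526e-03, -6.67863679e+01,  9.86019820e-01, -3.14459789e+01,
       -6.03620592e-02,  4.28409234e-02,  1.50014048e-04]), 'position': array([0.23272835, 0.57952384, 0.22596083]), 'ee_rot': array([-5.96122015e-01, -3.08437302e+00,  2.35660051e-03]), 'force': array([ 0.1271326 , -0.01438102,  0.09076807]), 'ft_torque': array([ 0.04327525,  0.03492558, -0.00020164]), 'gripper_force': 0.0, 'width': 1.00157235127352}
side 53.907228003839975 319.4907319171231 233.11027732492803 [-0.02044287  0.          0.          0.          0.        ] [[0.711, -0.419, 0.564, -0.014], [-0.703, -0.424, 0.571, -0.623], [-0.0, -0.803, -0.596, 0.743], [0.0, 0.0, 0.0, 1.0]]
empty_tub [(0.87, [282.0, 258.0], 1573)]
full_tub [(0.64, [408.0, 344.0], 1588)]
lid [(0.78, [411.0, 314.0], 974), (0.65, [362.0, 323.0], 327), (0.58, [376.0, 392.0], 1094), (0.18, [303.0, 275.0], 2751)]
holder [(0.83, [304.0, 273.0], 2799)]
basket [(0.64, [207.0, 216.0], 3960)]
short_tub [(0.67, [323.0, 245.0], 741), (0.42, [413.0, 316.0], 965)]
top 55.18536545394458 321.97482628330266 240.44063016001004 [0.00362634 0.         0.         0.         0.        ] [[-0.011, -0.987, 0.163, 0.465], [-1.0, 0.012, 0.001, -0.006], [-0.003, -0.163, -0.987, 0.965], [0.0, 0.0, 0.0, 1.0]]
empty_tub [(0.69, [314.0, 301.0], 1515), (0.25, [325.0, 160.0], 1233)]
full_tub [(0.89, [470.0, 284.0], 966)]
lid [(0.76, [490.0, 280.0], 1084), (0.76, [486.0, 342.0], 875), (0.59, [422.0, 288.0], 378)]
holder [(0.86, [316.0, 273.0], 3559), (0.43, [315.0, 301.0], 1476)]
basket [(0.96, [139.0, 301.0], 5921), (0.26, [316.0, 302.0], 1538)]
short_tub [(0.73, [317.0, 242.0], 1255)]
0.0188
```

View pics/top0.png

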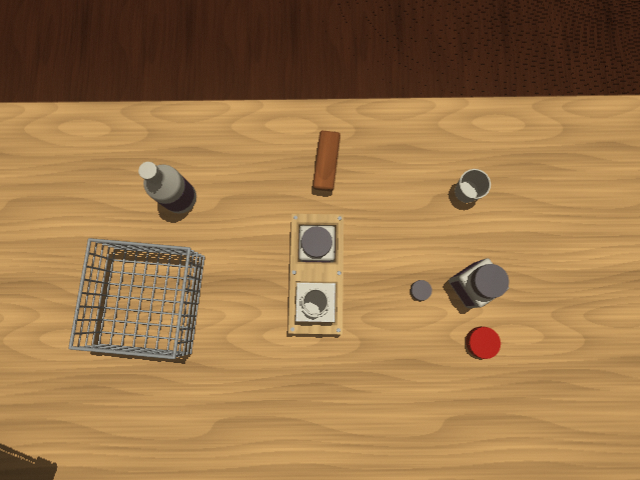

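View pics/side0.png

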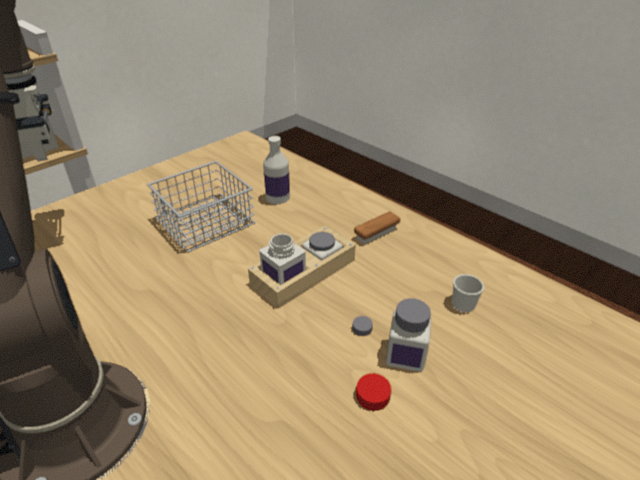

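The top view shows the basket at (139,301), the holder at (316,273) with the open empty tub in it at (314,301), and the short tub at (317,242). The softener is at (168,190), the brush at (326,160) and the cup at (473,186).

Lid candidates in the top view are the grey one on the tub (490,280), the red one (486,342) and the small grey cap (422,288). I rule out the red one. The large grey lid on the tub is the one meant, because it is bigger than the loose cap and screwed onto the full tub. Next I'll fit poses and confirm with a crop.

```bash
cat > h.py <<'E'
from cell import *
import cv2,numpy as np
from scipy.optimize import minimize
def K(p):
    f=240/np.tan(np.radians(p["vertical_fov"]/2));return np.array([[f,0,p["cx"]],[0,f,p["cy"]],[0,0,1]])
def proj(P,p):
    Ti=np.linalg.inv(p["T"]);r=cv2.Rodrigues(Ti[:3,:3])[0]
    return cv2.projectPoints(np.asarray(P,float),r,Ti[:3,3],K(p),np.array(p["dist_coeffs"],float))[0][:,0]
def box(a,b,z0,z1): return np.array([[x,y,z] for x in(-a/2,a/2) for y in(-b/2,b/2) for z in(z0,z1)])
def cyl(d,z0,z1):
    t=np.linspace(0,2*np.pi,60,endpoint=False);return np.vstack([np.c_[d/2*np.cos(t),d/2*np.sin(t),0*t+z] for z in(z0,z1)])
def render(parts,x,y,w,p,z=0):
    R=np.array([[np.cos(w),-np.sin(w),0],[np.sin(w),np.cos(w),0],[0,0,1]]);m=np.zeros((480*3,640*3),np.uint8)
    for q in parts:
        h=cv2.convexHull(proj(q@R.T+[x,y,z],p).astype(np.float32))
        cv2.fillConvexPoly(m,np.round(((h+.5)*3-.5)*16).astype(np.int32),255,shift=4)
    return cv2.resize(m,(640,480),interpolation=cv2.INTER_AREA)/255.
def fit(parts,obs,x0,z=0,yaws=(0,.4,.8,1.2),fixed=None):
    """obs: list of (mask,params). returns best [x,y,yaw], 1-IoU"""
    def c(v):
        t=0
        for m,p in obs:
            r=render(parts,v[0],v[1],v[2]/5 if fixed is None else fixed,p,z);t+=1-np.minimum(r,m).sum()/np.maximum(r,m).sum()
        return t/len(obs)
    best=None
    for w in yaws if fixed is None else(0,):
        s=np.array([*x0,w*5]);S=np.vstack([s,s+[.02,0,0],s+[0,.02,0],s+[0,0,1.]])
        o=minimize(c,s,method="Nelder-Mead",options=dict(initial_simplex=S,xatol=2e-4,fatol=1e-5))
        if best is None or o.fun<best.fun:best=o
    return np.array([best.x[0],best.x[1],best.x[2]/5 if fixed is None else fixed]),best.fun
def back(px,p,z):
    u=cv2.undistortPoints(np.array([[px]],float),K(p),np.array(p["dist_coeffs"],float))[0,0]
    d=p["T"][:3,:3]@[u[0],u[1],1];o=p["T"][:3,3];return o+d*(z-o[2])/d[2]
TUB=[box(.072,.072,0,.088),cyl(.056,.088,.098),cyl(.055,.098,.118)];LID=[cyl(.062,.0995,.1255)]
HOLD=[box(.24,.106,0,.05)]
E
python3 - <<'E'
from h import *
B={}
for n in("side","top"):
    im=get_image(n);p=camera_params(n);B[n]=({q:silhouettes(q,n)for q in("empty_tub","full_tub","lid","holder","basket","short_tub","softener")},p)
    if n=="top":
        cv2.imwrite("pics/crop.png",cv2.resize(im[220:370,390:540,::-1],(600,600),interpolation=cv2.INTER_CUBIC))
def best(n,q,near=None):
    L=B[n][0][q]
    return (L[0] if near is None else min(L,key=lambda d:np.hypot(*(np.array(d["pixel"])-near))))["mask"]
pt,ps=B["top"][1],B["side"][1]
print("guess",back((490,280),pt,.12),back((316,273),pt,.05),back((314,301),pt,.12),back((139,301),pt,.05))
mt=best("top","full_tub")|best("top","lid",(490,280));ms=best("side","full_tub")|best("side","lid",(411,314))
for o in([(mt,pt),(ms,ps)],[(mt,pt)],[(ms,ps)]):
    print("full",fit(TUB[:1]+LID,o,back((490,280),pt,.12)[:2]))
print("lid",fit(LID,[(best("top","lid",(490,280)),pt),(best("side","lid",(411,314)),ps)],back((490,280),pt,.12)[:2],fixed=0))
ht=best("top","holder",(316,273))|best("top","empty_tub",(314,301))|best("top","short_tub",(317,242))
hs=best("side","holder",(304,273))|best("side","empty_tub")|best("side","short_tub",(323,245))
# model: holder + empty tub + short tub at +-60mm along x
for s in(1,-1):
    ex=[t+[s*.06,0,.01] for t in TUB]+[t+[-s*.06,0,.01] for t in(box(.072,.072,0,.04),cyl(.062,.036,.058))]
    for nm,o in(("both",[(ht,pt),(hs,ps)]),("top",[(ht,pt)]),("side",[(hs,ps)])):
        print("hold",s,nm,fit(HOLD+ex,o,back((316,273),pt,.05)[:2],yaws=(0,1.57)))
EV=[box(.072,.072,.04,.088)]+TUB[1:]
for nm,o in(("both",[(best("top","empty_tub",(314,301)),pt),(best("side","empty_tub"),ps)]),("top",[(best("top","empty_tub",(314,301)),pt)])):
    print("empty",nm,fit(EV,o,back((314,301),pt,.12)[:2],z=.01,yaws=(0,)))
print("basket",fit([box(.2,.19,0,.11)],[(cv2.morphologyEx(best("top","basket",(139,301)).astype(np.uint8),cv2.MORPH_CLOSE,np.ones((25,25))),pt)],back((139,301),pt,.05)[:2],yaws=(0,.2,-.2)))
for q in B["side"][0]["softener"][:1]:print("soft s",q["pixel"],q["p"])
print("soft",fit([cyl(.072,0,.12),cyl(.03,.12,.19)],[(best("top","softener"),pt),(best("side","softener"),ps)],back((175,195),pt,.05)[:2],fixed=0))
E
```

```text
guess [ 0.52663793 -0.31201694  0.12      ] [0.54973512 0.00835542 0.05      ] [0.49206969 0.01140812 0.12      ] [0.49839726 0.3589524  0.05      ]
full (array([ 0.52703477, -0.3145511 ,  0.56159045]), np.float64(0.058823467700338805))
full (array([ 0.5258444 , -0.31389586,  0.53508916]), np.float64(0.05655328479048294))
full (array([ 0.52939353, -0.31367876,  0.54837937]), np.float64(0.044673383580195236))
lid (array([ 0.5261542 , -0.31398258,  0.        ]), np.float64(0.05057511620621025))Traceback (most recent call last):
  File "<stdin>", line 17, in <module>
  File "<stdin>", line 9, in best
ValueError: min() iterable argument is empty
```

View pics/crop.png

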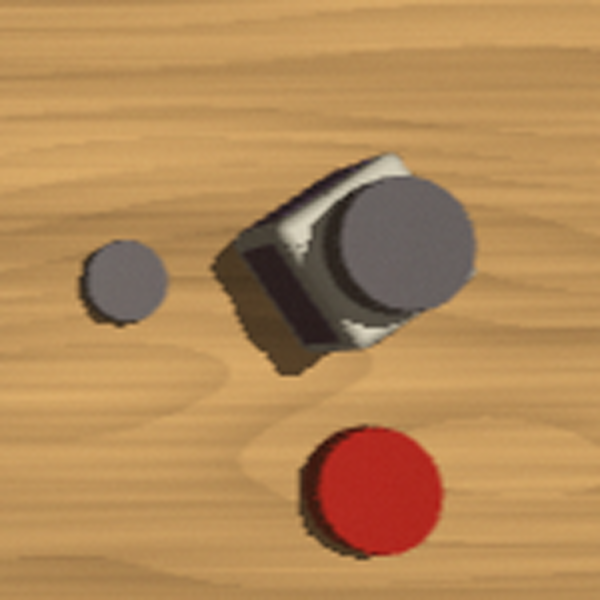

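The crop confirms it: the large grey lid sits on the square tub with its centre at crop (410,243). The loose small grey cap (125,280) and the red lid (378,492) are decoys. Next come the holder, empty tub, basket and softener.

Run:
```python
from h import *
P={n:camera_params(n) for n in("side","top")};pt,ps=P["top"],P["side"]
for n in P:get_image(n)
def S(q,n,near):
    for _ in range(4):
        L=[d for d in silhouettes(q,n) if np.hypot(*(np.array(d["pixel"])-near))<20]
        if L:return L[0]["mask"]
        get_image(n)
    print("miss",q,n);return np.zeros((480,640),bool)
et,es=S("empty_tub","top",(314,301)),S("empty_tub","side",(282,258))
ht=S("holder","top",(316,273))|et|S("short_tub","top",(317,242));hs=S("holder","side",(304,273))|es|S("short_tub","side",(323,245))
s=-1
ex=[t+[s*.06,0,.01] for t in TUB]+[t+[-s*.06,0,.01] for t in(box(.072,.072,0,.04),cyl(.062,.036,.058))]
for nm,o in(("both",[(ht,pt),(hs,ps)]),("top",[(ht,pt)]),("side",[(hs,ps)])):
    print("hold",nm,fit(HOLD+ex,o,back((316,273),pt,.05)[:2],yaws=(0,)))
EV=[box(.072,.072,.04,.088)]+TUB[1:]
for nm,o in(("both",[(et,pt),(es,ps)]),("top",[(et,pt)])):
    print("empty",nm,fit(EV,o,back((314,301),pt,.12)[:2],z=.01,yaws=(0,)))
k=np.ones((25,25));C=lambda m:cv2.morphologyEx(m.astype(np.uint8),cv2.MORPH_CLOSE,k)
print("basket",fit([box(.2,.19,0,.11)],[(C(S("basket","top",(139,301))),pt)],back((139,301),pt,.05)[:2],yaws=(0,.2,-.2)))
print("soft",fit([cyl(.072,0,.12),cyl(.03,.12,.19)],[(S("softener","top",(168,190)),pt),(S("softener","side",(277,175)),ps)],back((175,195),pt,.05)[:2],fixed=0))
```

```text
hold both (array([ 0.55198757,  0.00777935, -0.01856318]), np.float64(0.05698907734545938))
hold top (array([ 0.55140467,  0.00883762, -0.022131  ]), np.float64(0.04161311906567022))
hold side (array([ 0.55373639,  0.00666614, -0.01258751]), np.float64(0.0577089393820267))
empty both (array([ 0.49118305,  0.00977385, -0.01139227]), np.float64(0.08039323873799437))
empty top (array([ 0.49113324,  0.01005544, -0.00758786]), np.float64(0.021546372553076898))
basket (array([ 0.50269632,  0.354282  , -0.09808667]), np.float64(0.03925097300303615))
soft (array([0.72310512, 0.30253147, 0.        ]), np.float64(0.09592396220080612))
```

```bash
cat > go.py <<'E'
import sys,numpy as np
from cell import observe
from scipy.spatial.transform import Rotation as R
def main(x,y,z,phi):
    s=observe();A=R.from_rotvec(s["ee_rot"]);f=np.radians(phi)
    T=R.from_matrix(np.array([[-np.sin(-f+0)*-1*-1 if 0 else np.sin(f),np.cos(f),0],[-np.cos(f),np.sin(f),0],[0,0,-1]]))
    d=A.inv().apply(np.array([x,y,z])-s["position"]);w=(A.inv()*T).as_rotvec()
    ty=A.as_matrix()[:,1]
    print("t",round(s["clock"],2),"pos",np.round(s["position"],4),"phi",round(np.degrees(np.arctan2(ty[1],ty[0])),2),"F",np.round(s["force"],1),"Mz",np.round(s["ft_torque"],2),"w",round(s["width"],3),"gf",round(s["gripper_force"],1),"j",np.round(s["joints"],2))
    print("d",np.round(d,4),"w",np.round(w,4))
if __name__=="__main__": main(*map(float,sys.argv[1:5]))
E
sed -i 's/-np.sin(-f+0)\*-1\*-1 if 0 else np.sin(f)/np.sin(f)/' go.py
python3 go.py 0.491 0.010 0.18 68.9; python3 go.py 0.491 0.010 0.102 248
```

```text
Traceback (most recent call last):
  File "go.py", line 11, in <module>
    if __name__=="__main__": main(*map(float,sys.argv[1:5]))
                             ~~~~^^^^^^^^^^^^^^^^^^^^^^^^^^^
  File "go.py", line 6, in main
    T=R.from_matrix(np.array([[np.sin(f),np.cos(f),0],[-np.cos(f),np.sin(f),0],[0,0,-1]]))
  File "scipy/spatial/transform/_rotation.pyx", line 1143, in scipy.spatial.transform._rotation.Rotation.from_matrix
ValueError: Non-positive determinant (left-handed or null coordinate frame) in rotation matrix 0: [[ 0.93295353  0.35999681  0.        ]
 [-0.35999681  0.93295353  0.        ]
 [ 0.          0.         -1.        ]].
Traceback (most recent call last):
  File "go.py", line 11, in <module>
    if __name__=="__main__": main(*map(float,sys.argv[1:5]))
                             ~~~~^^^^^^^^^^^^^^^^^^^^^^^^^^^
  File "go.py", line 6, in main
    T=R.from_matrix(np.array([[np.sin(f),np.cos(f),0],[-np.cos(f),np.sin(f),0],[0,0,-1]]))
  File "scipy/spatial/transform/_rotation.pyx", line 1143, in scipy.spatial.transform._rotation.Rotation.from_matrix
ValueError: Non-positive determinant (left-handed or null coordinate frame) in rotation matrix 0: [[-0.92718385 -0.37460659  0.        ]
 [ 0.37460659 -0.92718385  0.        ]
 [ 0.          0.         -1.        ]].
```

```bash
sed -i 's/\[\[np.sin(f),np.cos(f),0\],\[-np.cos(f)/[[-np.sin(f),np.cos(f),0],[np.cos(f)/' go.py
python3 go.py 0.491 0.010 0.18 68
```

```text
t 2.15 pos [0.2329 0.58   0.2267] phi 68.12 F [-0.   0.8  0.6] Mz [ 0.02 -0.01  0.05] w 1.001 gf 0.0 j [-1.29  0.43  0.02  1.57 -0.01  1.13 -0.08]
d [-0.4519 -0.4327  0.0467] w [0.     0.     0.0021]
```

>>> jog_arm(motion=[[[-0.226,-0.216,0.02,0,0,0,-1],[-0.226,-0.216,0.02,0,0,0,-1],[-0.226,-0.216,0.02,0,0,0,-1],[-0.226,-0.216,0.02,0,0,0,-1],[-0.226,-0.216,0.02,0,0,0,-1],[-0.226,-0.216,0.02,0,0,0,-1],[-0.226,-0.216,0.02,0,0,0,-1],[-0.452,-0.433,0.047,0,0,0,-1],[-0.452,-0.433,0.047,0,0,0,-1],[-0.452,-0.433,0.047,0,0,0,-1]]], force=25)

```text
clock: 2.98
position: [0.4049, 0.1996, 0.1978]
ee_rot: [0.596, 3.084, 0.001]
force: [1.5, 0.5, -0.3]
width: 0.996
gripper_force: 0.0
```

```bash
python3 go.py 0.491 0.010 0.18 68
```

```text
t 2.98 pos [0.4049 0.1996 0.1978] phi 68.13 F [ 1.5  0.5 -0.3] Mz [ 0.07 -0.04 -0.06] w 0.996 gf 0.0 j [-0.74  0.18  0.19  2.03 -0.04  0.94  0.66]
d [-0.1505 -0.1439  0.0177] w [0.001  0.0004 0.0023]
```

>>> jog_arm(motion=[[[-0.1505,-0.144,0.017,0,0,0,-1],[-0.1505,-0.144,0.017,0,0,0,-1],[-0.1505,-0.144,0.017,0,0,0,-1],[-0.1505,-0.144,0.017,0,0,0,-1],[-0.1505,-0.144,0.017,0,0,0,-1],[-0.1505,-0.144,0.017,0,0,0,-1],[-0.1505,-0.144,0.017,0,0,0,-1]]])

```text
clock: 3.57
position: [0.491, 0.009, 0.1805]
ee_rot: [0.605, 3.082, -0.001]
force: [-0.2, 1.5, -0.5]
width: 1.0
gripper_force: 0.0
```

```bash
python3 go.py 0.491 0.010 0.104 68
python3 - <<'E'
from h import *
p=camera_params("wrist");im=get_image("wrist");cv2.imwrite("pics/w1.png",im[:,:,::-1])
print(np.round(p["T"],3).tolist())
print([np.round(x) for x in proj([[.491,.01,.128],[.491,.01,.098],[.492,.009,.05]],p)])
for d in silhouettes("empty_tub","wrist"):print(d["p"],d["pixel"],d["mask"].sum())
E
```

```text
t 3.57 pos [0.491  0.009  0.1805] phi 67.8 F [-0.2  1.5 -0.5] Mz [0.05 0.   0.02] w 1.0 gf 0.0 j [-0.39  0.27  0.32  1.97 -0.1   0.92  1.17]
d [0.0005 0.001  0.0765] w [-0.0007  0.0005 -0.0035]
[[0.379, 0.893, 0.243, 0.427], [0.925, -0.365, -0.101, 0.035], [-0.001, 0.263, -0.965, 0.339], [0.0, 0.0, 0.0, 1.0]]
[array([324., 262.]), array([324., 247.]), array([323., 231.])]
0.57 [323.9, 241.9] 14527
```

View pics/w1.png

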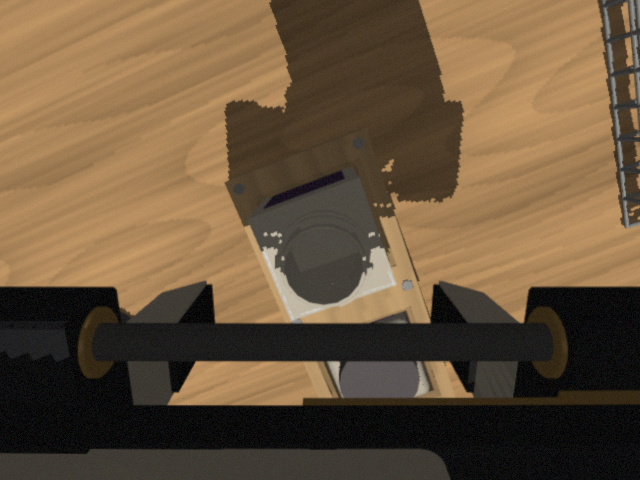

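Wrist view: the empty tub's mouth is centred at about (323,262), as predicted (324,262), and between the fingers. Descend and grip.

>>> jog_arm(motion=[[[0,0.001,0.035,0,0,0,-1],[0,0.001,0.06,0,0,0,-1],[0,0.001,0.077,0,0,0,-1],[0,0.001,0.077,0,0,0,1],[0,0.001,0.077,0,0,0,1],[0,0.001,0.077,0,0,0,1],[0,0.001,0.077,0,0,0,1],[0,0.001,0.077,0,0,0,1],[0,0.001,0.077,0,0,0,1]]], force=25)

```text
clock: 4.42
position: [0.4914, 0.0128, 0.1045]
ee_rot: [0.596, 3.083, 0.001]
force: [-1.6, -0.8, 2.3]
width: 0.613
gripper_force: 11.7
```

```bash
python3 go.py 0.491 0.010 0.19 68
```

```text
t 4.42 pos [0.4914 0.0128 0.1045] phi 68.13 F [-1.6 -0.8  2.3] Mz [-0.08  0.03 -0.  ] w 0.613 gf 11.7 j [-0.36  0.37  0.29  2.06 -0.16  0.73  1.22]
d [-0.0008 -0.0027 -0.0855] w [0.001  0.0014 0.0023]
```

>>> jog_arm(motion=[[[0,0,-0.03,0,0,0,1],[0,0,-0.06,0,0,0,1],[0,0,-0.1,0,0,0,1],[0,0,-0.13,0,0,0,1],[0,0,-0.13,0,0,0,1]]], force=25)

```text
clock: 4.83
position: [0.494, 0.0126, 0.2398]
ee_rot: [0.595, 3.075, 0.006]
force: [1.0, -0.4, -0.8]
width: 0.604
gripper_force: 25.0
```

```bash
python3 go.py 0.501 0.354 0.24 68; python3 go.py 0.501 0.354 0.14 68
```

```text
t 4.83 pos [0.494  0.0126 0.2398] phi 68.09 F [ 1.  -0.4 -0.8] Mz [ 0.03 -0.06 -0.04] w 0.604 gf 25.0 j [-0.41  0.2   0.33  1.89 -0.08  1.05  1.14]
d [0.1209 0.3193 0.0006] w [0.0055 0.0083 0.0016]
t 4.83 pos [0.494  0.0126 0.2398] phi 68.09 F [ 1.  -0.4 -0.8] Mz [ 0.03 -0.06 -0.04] w 0.604 gf 25.0 j [-0.41  0.2   0.33  1.89 -0.08  1.05  1.14]
d [0.1218 0.3188 0.1006] w [0.0055 0.0083 0.0016]
```

>>> jog_arm(motion=[[[0.121,0.319,0,0,0,0,1],[0.121,0.319,0,0,0,0,1],[0.121,0.319,0,0,0,0,1],[0.121,0.319,0,0,0,0,1],[0.121,0.319,0,0,0,0,1],[0.121,0.319,0,0,0,0,1],[0.121,0.319,0,0,0,0,1],[0.121,0.319,0,0,0,0,1],[0.121,0.319,0.01,0,0,0,1],[0.121,0.319,0.02,0,0,0,1]]])

```text
clock: 5.67
position: [0.4962, 0.3586, 0.213]
ee_rot: [-0.587, -3.086, -0.004]
force: [0.3, -0.2, -0.9]
width: 0.606
gripper_force: 25.0
```

```bash
python3 go.py 0.501 0.354 0.12 68
```

```text
t 5.67 pos [0.4962 0.3586 0.213 ] phi 68.46 F [ 0.3 -0.2 -0.9] Mz [ 0.03 -0.09  0.02] w 0.606 gf 25.0 j [-0.84  0.42  0.18  1.64 -0.09  1.09  0.56]
d [-0.0062 -0.0027  0.093 ] w [ 0.0022 -0.0007  0.0081]
```

>>> jog_arm(motion=[[[-0.003,-0.003,0.04,0,0,0,1],[-0.006,-0.003,0.08,0,0,0,1],[-0.006,-0.003,0.1,0,0,0,1],[-0.006,-0.003,0.1,0,0,0,1],[-0.006,-0.003,0.1,0,0,0,-1],[-0.006,-0.003,0.1,0,0,0,-1],[-0.006,-0.003,0.1,0,0,0,-1],[-0.006,-0.003,0.1,0,0,0,-1],[-0.006,-0.003,0.06,0,0,0,-1],[-0.006,-0.003,0.02,0,0,0,-1]]])

```text
clock: 6.5
position: [0.5008, 0.3479, 0.1938]
ee_rot: [-0.596, -3.082, 0.004]
force: [0.8, 1.4, -0.1]
width: 0.979
gripper_force: 0.0
```

```bash
python3 - <<'E'
from h import *
im=get_image("top");cv2.imwrite("pics/top2.png",im[180:380,50:400,::-1]);
E
python3 go.py 0.5265 -0.314 0.20 -12
```

```text
t 6.55 pos [0.5049 0.3507 0.2038] phi 68.1 F [3.5 1.1 5.9] Mz [ 0.14 -0.18 -0.02] w 0.988 gf 0.0 j [-0.83  0.43  0.19  1.65 -0.09  1.06  0.58]
d [-2.680e-01 -6.086e-01 -6.000e-04] w [ 0.0112 -0.0024  1.398 ]
```

View pics/top2.png

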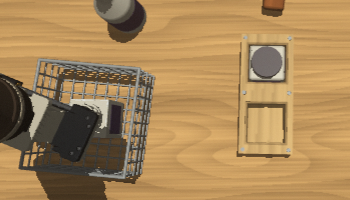

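The crop shows the empty tub in the basket at about (95,125) under the open gripper. The freed pocket is at (265,124). On to the full tub.

>>> jog_arm(motion=[[[-0.017,-0.038,-0.002,0,0,0.08,-1],[-0.034,-0.076,-0.002,0,0,0.17,-1],[-0.05,-0.114,-0.002,0,0,0.26,-1],[-0.067,-0.152,-0.002,0,0,0.35,-1],[-0.084,-0.19,-0.002,0,0,0.44,-1],[-0.1,-0.228,-0.002,0,0,0.53,-1],[-0.117,-0.266,-0.002,0,0,0.62,-1],[-0.134,-0.304,-0.002,0,0,0.71,-1],[-0.15,-0.342,-0.002,0,0,0.8,-1],[-0.167,-0.38,-0.002,0,0,0.89,-1]]])

```text
clock: 7.38
position: [0.5155, -0.0679, 0.197]
ee_rot: [1.87, 2.522, 0.004]
force: [1.0, 0.1, -0.9]
width: 0.998
gripper_force: 0.0
```

```bash
python3 go.py 0.5265 -0.314 0.20 -12
```

```text
t 7.38 pos [ 0.5155 -0.0679  0.197 ] phi 16.9 F [ 1.   0.1 -0.9] Mz [-0.08 -0.04  0.02] w 0.998 gf 0.0 j [-0.37  0.31  0.51  1.9  -0.18  0.98  0.52]
d [-0.2387 -0.061  -0.0032] w [ 0.003  -0.0008  0.5044]
```

>>> jog_arm(motion=[[[-0.04,-0.01,0,0,0,0.09,-1],[-0.08,-0.02,0,0,0,0.18,-1],[-0.12,-0.03,0,0,0,0.27,-1],[-0.16,-0.04,0,0,0,0.36,-1],[-0.2,-0.05,0,0,0,0.45,-1],[-0.239,-0.061,0,0,0,0.504,-1],[-0.239,-0.061,0,0,0,0.504,-1],[-0.239,-0.061,0,0,0,0.504,-1]]])

```text
clock: 8.05
position: [0.5267, -0.3159, 0.1966]
ee_rot: [2.44, 1.975, -0.0]
force: [-0.1, 1.5, 0.1]
width: 1.002
gripper_force: 0.0
```

```bash
python3 go.py 0.5265 -0.314 0.096 -12;  python3 - <<'E'
from h import *
p=camera_params("wrist");im=get_image("wrist");cv2.imwrite("pics/w2.png",im[:,:,::-1])
print(proj([[.5265,-.314,.1255]],p))
for q in("lid","full_tub"):
  for d in silhouettes(q,"wrist"):print(q,d["p"],d["pixel"],d["mask"].sum())
# holder/pocket from top, arm away
im=get_image("top");pt=camera_params("top")
c=np.array([.492,.009]);crop=im[260:350,270:360]
cv2.imwrite("pics/pocket.png",cv2.resize(crop[:,:,::-1],(540,540),interpolation=cv2.INTER_CUBIC))
for z,a in((.05,.085),(.046,.077),(.01,.077)):
    w=-.02;Rm=np.array([[np.cos(w),-np.sin(w)],[np.sin(w),np.cos(w)]]);P=np.array([[1,1],[1,-1],[-1,-1],[-1,1]])*a/2@Rm.T+c
    print(z,np.round((proj(np.c_[P,[z]*4],pt)-[270,260]+.5)*6-.5).tolist())
E
```

```text
t 8.05 pos [ 0.5267 -0.3159  0.1966] phi -12.02 F [-0.1  1.5  0.1] Mz [-0.01  0.06 -0.03] w 1.002 gf 0.0 j [ 0.01  0.49  0.66  1.68 -0.33  1.08  0.56]
d [ 0.002  -0.0007  0.1006] w [ 0.0018  0.0016 -0.0004]
[[319.6287057  251.27407054]]
lid 0.86 [196.8, 252.7] 4178
lid 0.81 [282.4, 90.2] 2404
lid 0.63 [323.1, 245.1] 8648
0.05 [[151.0, 125.0], [408.0, 127.0], [407.0, 388.0], [147.0, 386.0]]
0.046 [[164.0, 138.0], [395.0, 140.0], [394.0, 375.0], [160.0, 373.0]]
0.01 [[170.0, 146.0], [393.0, 148.0], [392.0, 374.0], [166.0, 372.0]]
```

View pics/w2.png

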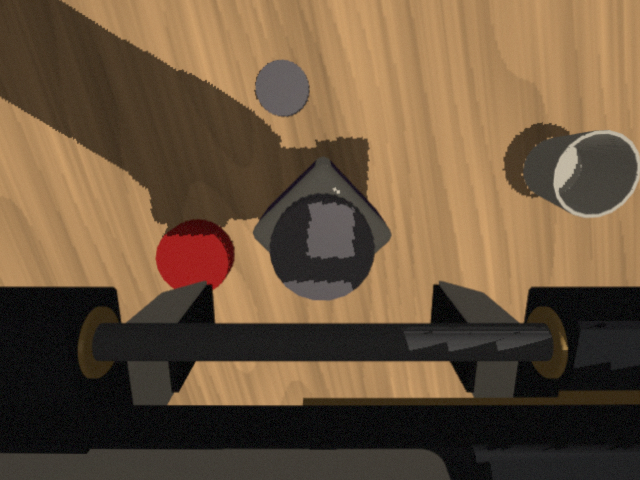

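View pics/pocket.png

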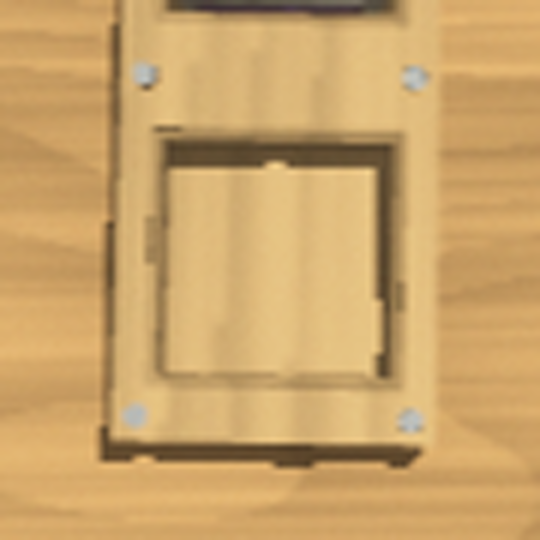

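Run:
```python
from h import *
p=camera_params("wrist");im=get_image("wrist")
print("lid centre by eye",back((322.5,247),p,.1255))
m=[d["mask"] for d in silhouettes("lid","wrist") if np.hypot(d["pixel"][0]-323,d["pixel"][1]-246)<15]
if m:print("lid fit",fit(LID,[(m[0],p)],(.5265,-.314),fixed=0))
L,Rr=back((254,231),p,.088),back((391,236),p,.088);d=Rr-L
print(L,Rr,"mid",(L+Rr)/2,np.linalg.norm(d),np.degrees(np.arctan2(d[1],d[0]))+45)
for n in("side","top"):
    im=get_image(n);pn=camera_params(n);T=silhouettes("full_tub",n)
    print(n,[(round(x["p"],2),np.round(x["pixel"])) for x in T])
im=get_image("wrist")
for _ in range(3):
    T=silhouettes("full_tub","wrist");get_image("wrist")
    if T and m:
        print(T[0]["p"],T[0]["pixel"],fit(TUB[:1]+LID,[(T[0]["mask"]|m[0],p)],(.5265,-.314),yaws=(.5,)));break
```

```text
lid centre by eye [ 0.53006161 -0.30612709  0.1255    ]
lid fit (array([ 0.52804473, -0.31427255,  0.        ]), np.float64(0.02089799973980655))
[ 0.48482599 -0.29622719  0.088     ] [ 0.57501488 -0.31838326  0.088     ] mid [ 0.52992044 -0.30730522  0.088     ] 0.09287048946903351 31.197870692091055
side [(0.7, array([410., 346.]))]
top [(0.55, array([468., 283.])), (0.42, array([315., 240.])), (0.16, array([474., 186.]))]
0.75 [324.0, 197.3] (array([ 0.52837531, -0.31386249,  0.54089537]), np.float64(0.051404237401899144))
```

```bash
python3 go.py 0.5275 -0.314 0.097 -12
```

```text
t 8.7 pos [ 0.5274 -0.3123  0.1956] phi -11.73 F [-0.5  0.3 -0.5] Mz [-0.09 -0.02  0.01] w 0.998 gf 0.0 j [ 0.01  0.49  0.66  1.68 -0.33  1.08  0.56]
d [-0.0017  0.0005  0.0986] w [ 0.     -0.0001  0.0047]
```

```bash
cat > rel.py <<'E'
from h import *
from scipy.spatial.transform import Rotation as R
def rel(n=3):
    for i in range(n):
        s=observe();p=camera_params("wrist");get_image("wrist")
        m=[d["mask"] for d in silhouettes("lid","wrist") if 280<d["pixel"][0]<360 and 190<d["pixel"][1]<300]
        if not m: continue
        z=0
        v,e=fit(LID,[(m[0],p)],s["position"][:2],z=z,fixed=0)
        d=np.array([v[0],v[1],.0965])-s["position"]
        print(np.round(s["position"],4),np.round(v[:2],4),round(e,3),"tool d",np.round(R.from_rotvec(s["ee_rot"]).inv().apply(d),4))
if __name__=="__main__":rel()
E
python3 rel.py
```

```text
[ 0.5274 -0.3123  0.1956] [ 0.5278 -0.3141] 0.017 tool d [-0.0017  0.0008  0.0991]
[ 0.5273 -0.3124  0.1955] [ 0.5279 -0.3143] 0.028 tool d [-0.0017  0.0009  0.099 ]
[ 0.5273 -0.3125  0.1955] [ 0.5279 -0.3141] 0.017 tool d [-0.0015  0.001   0.099 ]
```

>>> jog_arm(motion=[[[-0.0016,0.0009,0.03,0,0,0,-1],[-0.0016,0.0009,0.06,0,0,0,-1],[-0.0016,0.0009,0.085,0,0,0,-1],[-0.0016,0.0009,0.099,0,0,0,-1],[-0.0016,0.0009,0.099,0,0,0,-1],[-0.0016,0.0009,0.099,0,0,0,1],[-0.0016,0.0009,0.099,0,0,0,1],[-0.0016,0.0009,0.099,0,0,0,1],[-0.0016,0.0009,0.099,0,0,0,1],[-0.0016,0.0009,0.099,0,0,0,1]]], force=60)

```text
clock: 9.83
position: [0.5281, -0.3144, 0.0975]
ee_rot: [2.436, 1.982, 0.001]
force: [-3.8, 1.7, 3.1]
width: 0.691
gripper_force: 2.3
```

```bash
python3 go.py 0.5275 -0.314 0.1965 -12
```

```text
t 9.83 pos [ 0.5281 -0.3144  0.0975] phi -11.74 F [-3.8  1.7  3.1] Mz [ 0.09  1.18 -0.07] w 0.691 gf 2.3 j [ 0.06  0.6   0.59  1.78 -0.42  0.89  0.63]
d [ 0.0003 -0.0006 -0.099 ] w [0.001  0.0001 0.0045]
```

>>> jog_arm(motion=[[[0,0,0,0,0,0,1],[0,0,0,0,0,0,1],[0,0,0,0,0,0,1],[0,0,-0.005,0,0,0,1],[0,0,-0.02,0,0,0,1],[0,0,-0.05,0,0,0,1],[0,0,-0.08,0,0,0,1],[0,0,-0.1,0,0,0,1],[0,0,-0.1,0,0,0,1],[0,0,-0.1,0,0,0,1]]], force=60)

```text
clock: 10.67
position: [0.5282, -0.3141, 0.1968]
ee_rot: [2.436, 1.982, 0.002]
force: [-0.1, 0.9, -6.3]
width: 0.67
gripper_force: 60.0
```

```bash
python3 go.py 0.492 0.009 0.2 -44.3
```

```text
t 10.67 pos [ 0.5282 -0.3141  0.1968] phi -11.73 F [-0.1  0.9 -6.3] Mz [-0.05  0.12 -0.04] w 0.67 gf 60.0 j [ 0.01  0.5   0.66  1.68 -0.34  1.08  0.56]
d [ 0.309  -0.1011 -0.0033] w [ 1.400e-03 -5.000e-04  5.684e-01]
```

>>> jog_arm(motion=[[[0.02,-0.007,-0.003,0,0,0.05,1],[0.055,-0.018,-0.003,0,0,0.12,1],[0.093,-0.03,-0.003,0,0,0.2,1],[0.131,-0.043,-0.003,0,0,0.28,1],[0.169,-0.055,-0.003,0,0,0.36,1],[0.207,-0.068,-0.003,0,0,0.44,1],[0.245,-0.08,-0.003,0,0,0.5,1],[0.278,-0.091,-0.003,0,0,0.54,1],[0.3,-0.098,-0.003,0,0,0.56,1],[0.309,-0.101,-0.003,0,0,0.568,1]]])

```text
clock: 11.5
position: [0.4898, 0.014, 0.1973]
ee_rot: [-2.89, -1.226, 0.006]
force: [-0.2, -1.2, -5.9]
width: 0.668
gripper_force: 60.0
```

```bash
python3 - <<'E'
from h import *
for i in range(6):get_image("wrist")
s=observe();p=camera_params("wrist");im=get_image("wrist");cv2.imwrite("pics/w3.png",im[:,:,::-1])
P=camera_params("side");i2=get_image("side")
B=[t+0 for t in TUB[:1]]
for n,pp in(("side",P),("top",camera_params("top"))):
    get_image(n)
    T=silhouettes("full_tub",n);L=silhouettes("lid",n);print(n,[(round(x["p"],2),np.round(x["pixel"])) for x in T+L])
    if T and n=="side":
        v=fit(TUB[:1],[(T[0]["mask"],pp)],(.492,.009),z=s["position"][2]-.0965,yaws=(0,));print(v)
E
python3 go.py 0.492 0.009 0.2 -44.3
```

```text
side [(0.87, array([282., 236.])), (0.79, array([375., 392.])), (0.73, array([278., 208.])), (0.64, array([362., 325.])), (0.17, array([198., 209.]))]
(array([ 0.49178124,  0.0053549 , -0.16488075]), np.float64(0.21935862095203829))
top [(0.73, array([321., 223.])), (0.63, array([316., 228.])), (0.57, array([483., 346.])), (0.56, array([423., 291.]))]
t 12.2 pos [0.4919 0.0086 0.1996] phi -44.33 F [ 0.3  0.  -5.5] Mz [-0.11  0.12  0.01] w 0.67 gf 60.0 j [-0.78  0.3   0.83  1.97 -0.27  0.98 -0.59]
d [ 0.0003 -0.0002 -0.0004] w [ 0.     -0.0002 -0.0004]
```

View pics/w3.png

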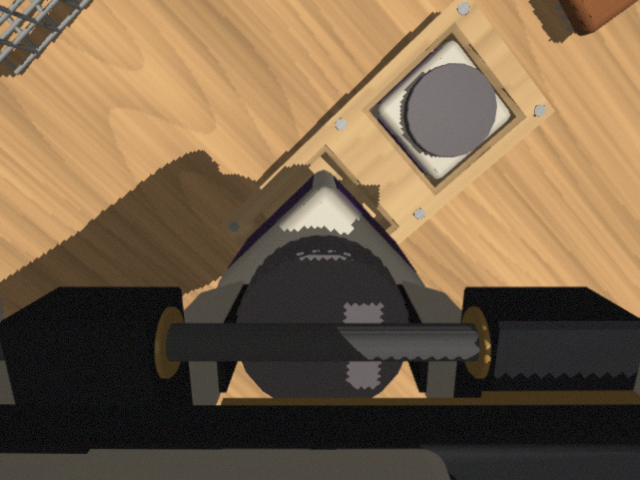

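Run:
```python
from h import *
p=camera_params("wrist")
a=lambda u,v:np.degrees(np.arctan2(*(v-u)[1::-1]))
S=[back(q,p,.05) for q in((463,8),(341,124),(540,110),(419,213))]
print("screws yaw",a(S[1],S[0]),a(S[3],S[2]),a(S[2],S[0])-90,a(S[3],S[1])-90,np.round(S,4)[:,:2].tolist())
C=[back(q,p,.05) for q in((455,35),(370,107),(437,193),(523,117))];c=np.mean(C,0)
print("far pocket",c, [np.linalg.norm(C[i]-C[i-1]) for i in range(4)])
y=np.mean([a(S[1],S[0]),a(S[3],S[2])]);print("near",c[:2]-.12*np.array([np.cos(np.radians(y)),np.sin(np.radians(y))]))
z=.191;k=back((322,170),p,z)
print("tub edges",a(back((220,280),p,z),k),a(k,back((418,276),p,z)),k)
# top view check: holder outline now
get_image("top");pt=camera_params("top")
```

```text
screws yaw -1.5678131708046157 -1.9607957773156666 -1.3689837145466726 -1.6305489076635382 [[0.6679, 0.0497], [0.5556, 0.0528], [0.6658, -0.0411], [0.553, -0.0372]]
far pocket [0.61470523 0.00393897 0.05      ] [np.float64(0.07680477026349572), np.float64(0.07473434637934681), np.float64(0.0818999008763418), np.float64(0.08092410214419066)]
near [0.49476212 0.00763354]
tub edges 2.444042383304018 -91.89021908303877 [0.53149118 0.04781218 0.191     ]
```

>>> jog_arm(motion=[[[0.0009,0.0006,0.015,0,0,0,1],[0.0009,0.0006,0.03,0,0,0,1],[0.0009,0.0006,0.042,0,0,0,1],[0.0009,0.0006,0.048,0,0,0,1],[0.0009,0.0006,0.053,0,0,0,1],[0.0009,0.0006,0.058,0,0,0,1],[0.0009,0.0006,0.063,0,0,0,1],[0.0009,0.0006,0.068,0,0,0,1],[0.0009,0.0006,0.068,0,0,0,1],[0.0009,0.0006,0.068,0,0,0,1]]])

```text
clock: 13.08
position: [0.4929, 0.009, 0.1315]
ee_rot: [2.895, 1.22, -0.0]
force: [0.0, 0.2, -5.1]
width: 0.669
gripper_force: 60.0
```

```bash
python3 go.py 0.493 0.0088 0.1085 -44.3
```

```text
t 13.08 pos [0.4929 0.009  0.1315] phi -44.3 F [ 0.   0.2 -5.1] Mz [-0.11  0.1  -0.06] w 0.669 gf 60.0 j [-0.7   0.4   0.76  2.05 -0.37  0.83 -0.49]
d [-0.0001  0.0002  0.023 ] w [-0.0001  0.0002  0.0001]
```

>>> jog_arm(motion=[[[0,0,0.006,0,0,0,1],[0,0,0.012,0,0,0,1],[0,0,0.016,0,0,0,1],[0,0,0.019,0,0,0,1],[0,0,0.022,0,0,0,1],[0,0,0.0235,0,0,0,1],[0,0,0.0245,0,0,0,1],[0,0,0.0245,0,0,0,1]]])

```text
clock: 13.75
position: [0.4931, 0.0092, 0.1073]
ee_rot: [-2.895, -1.22, -0.0]
force: [-2.1, -0.3, -0.4]
width: 0.671
gripper_force: 60.0
```

```bash
python3 go.py 0.493 0.0088 0.1085 -44.3
```

```text
t 13.75 pos [0.4931 0.0092 0.1073] phi -44.3 F [-2.1 -0.3 -0.4] Mz [ 0.1   0.64 -0.02] w 0.671 gf 60.0 j [-0.67  0.44  0.73  2.07 -0.41  0.78 -0.46]
d [-0.0003  0.0002 -0.0012] w [-0.0004 -0.0005  0.0001]
```

>>> jog_arm(motion=[[[0,0,0,0,0,-0.03,1],[0,0,0,0,0,-0.06,1],[0,0,0,0,0,-0.09,1],[0,0,0,0,0,-0.12,1],[0,0,0,0,0,-0.12,1]]], force=60)

```text
clock: 14.17
position: [0.4931, 0.0089, 0.1072]
ee_rot: [2.815, 1.395, 0.001]
force: [-1.8, -0.4, 0.4]
width: 0.669
gripper_force: 60.0
```

```bash
python3 go.py 0.493 0.0088 0.1085 -44.3
```

```text
t 14.17 pos [0.4931 0.0089 0.1072] phi -37.27 F [-1.8 -0.4  0.4] Mz [-0.41  0.29  0.04] w 0.669 gf 60.0 j [-0.65  0.43  0.7   2.07 -0.39  0.77 -0.36]
d [-0.0002 -0.0001 -0.0013] w [ 0.0003 -0.0004  0.1228]
```

>>> jog_arm(motion=[[[0,0,0,0,0,-0.03,1],[0,0,0,0,0,-0.06,1],[0,0,0,0,0,-0.06,1]]], force=60)

```text
clock: 14.42
position: [0.4932, 0.009, 0.1072]
ee_rot: [2.771, 1.479, 0.001]
force: [-1.4, -1.6, 0.4]
width: 0.67
gripper_force: 60.0
```

```bash
python3 go.py 0.493 0.0088 0.1085 -44.3
python3 - <<'E'
from h import *
im=get_image("side");cv2.imwrite("pics/side3.png",cv2.resize(im[180:310,230:390,::-1],(640,520),interpolation=cv2.INTER_CUBIC))
E
```

```text
t 14.42 pos [0.4932 0.009  0.1072] phi -33.82 F [-1.4 -1.6  0.4] Mz [-0.46  0.26 -0.01] w 0.67 gf 60.0 j [-0.64  0.42  0.68  2.07 -0.38  0.77 -0.31]
d [-0.0002 -0.     -0.0013] w [ 0.0003 -0.0003  0.1829]
```

View pics/side3.png

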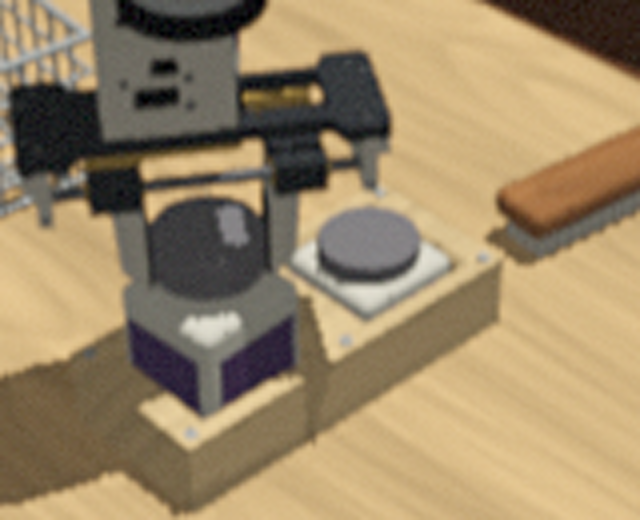

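The crop shows the tub seated in the pocket, with its front corner at (208,412), and the lid held in the fingers. I'll measure the tub's yaw to see whether the lid or the tub is turning.

Run:
```python
from h import *
for k in range(2):
  get_image("side");p=camera_params("side")
  H=[d["mask"] for d in silhouettes("full_tub","side")if np.hypot(d["pixel"][0]-284,d["pixel"][1]-264)<30]
  L=[d["mask"] for d in silhouettes("lid","side")if np.hypot(d["pixel"][0]-282,d["pixel"][1]-241)<15]
  if not H:print("miss");continue
  M=H[0]|(L[0] if L else False)
  best=[]
  for w in np.radians(np.arange(-12,13,2)):
    v,e=fit([box(.072,.072,.04,.088)]+(LID if L else []),[(M,p)],(.493,.009),z=.01,fixed=w);best.append((int(np.round(np.degrees(w))),round(e,4)))
  print(len(L),best)
print(observe()["joint_efforts"][-1],observe()["ft_torque"])
im=get_image("wrist");p=camera_params("wrist");cv2.imwrite("pics/w4.png",cv2.resize(im[120:340,170:480,::-1],(775,550),interpolation=cv2.INTER_CUBIC))
for w in(-6,-2,2,6):
    t=np.radians(w);Rm=np.array([[np.cos(t),-np.sin(t)],[np.sin(t),np.cos(t)]]);P=np.array([[-1,1],[1,1],[1,-1]])*.036@Rm.T+[.493,.009]
    print(w,np.round((proj(np.c_[P,[.098]*3],p)-[170,120])*2.5).tolist())
```

```text
0 [(-12, np.float64(0.2722)), (-10, np.float64(0.2677)), (-8, np.float64(0.2621)), (-6, np.float64(0.2586)), (-4, np.float64(0.2561)), (-2, np.float64(0.2525)), (0, np.float64(0.2546)), (2, np.float64(0.2583)), (4, np.float64(0.2632)), (6, np.float64(0.267)), (8, np.float64(0.2717)), (10, np.float64(0.2749)), (12, np.float64(0.2789))]
1 [(-12, np.float64(0.0914)), (-10, np.float64(0.0853)), (-8, np.float64(0.0795)), (-6, np.float64(0.0783)), (-4, np.float64(0.0769)), (-2, np.float64(0.0771)), (0, np.float64(0.0778)), (2, np.float64(0.0792)), (4, np.float64(0.0826)), (6, np.float64(0.0866)), (8, np.float64(0.0915)), (10, np.float64(0.0953)), (12, np.float64(0.1008))]
-0.049492152174934745 [-0.52065718  0.31735327  0.05614602]
-6 [[95.0, 361.0], [464.0, 167.0], [643.0, 516.0]]
-2 [[92.0, 380.0], [444.0, 161.0], [649.0, 499.0]]
2 [[89.0, 399.0], [423.0, 157.0], [654.0, 481.0]]
6 [[88.0, 417.0], [401.0, 155.0], [658.0, 463.0]]
```

View pics/w4.png

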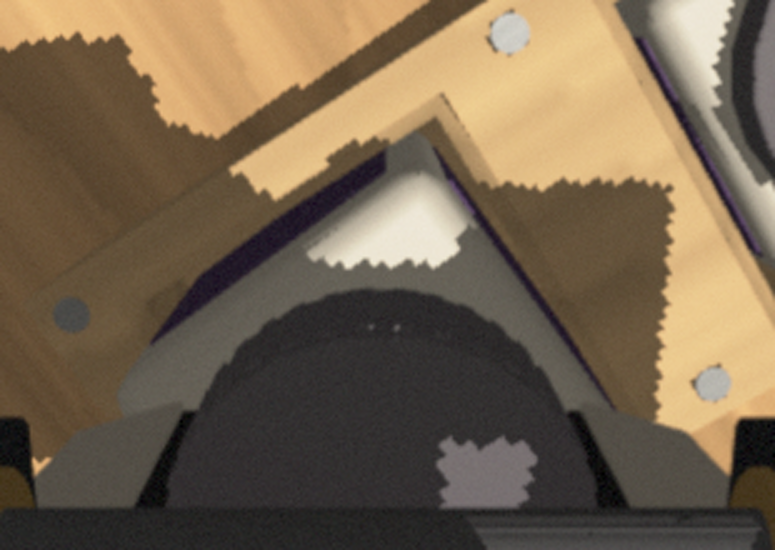

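The wrist crop shows the tub's right edge from (470,215) to (610,405) and its shoulder corner near (425,170). That puts the tub's yaw at about +2.5°, so it is at its anticlockwise stop, having turned about 4° from seating. The lid has turned about 6.5° relative to it, and I continue to a relative 87° (tool phi about 47°).

>>> jog_arm(motion=[[[0,0,0,0,0,-0.05,1],[0,0,0,0,0,-0.1,1],[0,0,0,0,0,-0.15,1],[0,0,0,0,0,-0.2,1],[0,0,0,0,0,-0.25,1],[0,0,0,0,0,-0.3,1]]], force=60)

```text
clock: 15.32
position: [0.4934, 0.0093, 0.1072]
ee_rot: [2.52, 1.875, 0.001]
force: [-0.3, 0.5, 1.2]
width: 0.668
gripper_force: 60.0
```

```bash
python3 go.py 0.493 0.0088 0.1085 47.2;python3 -c "
from cell import *;print(observe()['joint_efforts'].round(2))"
```

```text
t 15.32 pos [0.4934 0.0093 0.1072] phi -16.69 F [-0.3  0.5  1.2] Mz [-0.12 -0.07 -0.34] w 0.668 gf 60.0 j [-0.58  0.41  0.59  2.06 -0.33  0.76 -0.07]
d [-0.0006 -0.0002 -0.0013] w [ 1.0000e-03 -2.0000e-04 -1.1151e+00]
[ -1.34 -48.29   7.33 -22.26  -0.06   0.15  -0.71]
```

Torque is now -0.34 N m, so the lid is turning against its thread. Continue.

>>> jog_arm(motion=[[[0,0,0,0,0,-0.08,1],[0,0,-0.0002,0,0,-0.17,1],[0,0,-0.0004,0,0,-0.26,1],[0,0,-0.0005,0,0,-0.35,1],[0,0,-0.0006,0,0,-0.44,1],[0,0,-0.0007,0,0,-0.53,1],[0,0,-0.0008,0,0,-0.62,1],[0,0,-0.0009,0,0,-0.7,1],[0,0,-0.001,0,0,-0.78,1],[0,0,-0.001,0,0,-0.84,1]]], force=60)

```text
clock: 16.15
position: [0.4931, 0.0095, 0.108]
ee_rot: [-1.533, -2.742, -0.001]
force: [0.6, 0.1, -0.8]
width: 0.669
gripper_force: 60.0
```

```bash
python3 go.py 0.493 0.0088 0.1085 47.2
```

```text
t 16.15 pos [0.4931 0.0095 0.108 ] phi 31.59 F [ 0.6  0.1 -0.8] Mz [-0.03  0.    0.04] w 0.669 gf 60.0 j [-0.41  0.38  0.36  2.05 -0.2   0.75  0.63]
d [-0.0005 -0.0004 -0.0005] w [ 4.000e-04 -2.000e-04 -2.725e-01]
```

>>> jog_arm(motion=[[[0,0,-0.0003,0,0,-0.08,1],[0,0,-0.0005,0,0,-0.16,1],[0,0,-0.0005,0,0,-0.23,1],[0,0,-0.0005,0,0,-0.27,1],[0,0,-0.0005,0,0,-0.27,1],[0,0,-0.003,0,0,-0.27,1],[0,0,-0.006,0,0,-0.27,1],[0,0,-0.009,0,0,-0.27,1],[0,0,-0.009,0,0,-0.27,1],[0,0,-0.009,0,0,-0.27,1]]], force=60)

```text
clock: 16.98
position: [0.4932, 0.0092, 0.1173]
ee_rot: [1.157, 2.92, 0.001]
force: [0.1, -0.1, -1.1]
width: 0.664
gripper_force: 60.0
```

```bash
python3 go.py 0.493 0.0088 0.14 47.2
```

```text
t 16.98 pos [0.4932 0.0092 0.1173] phi 46.79 F [ 0.1 -0.1 -1.1] Mz [-0.02  0.01 -0.02] w 0.664 gf 60.0 j [-0.36  0.36  0.3   2.04 -0.15  0.76  0.85]
d [-0.0001 -0.0004 -0.0227] w [ 0.0006  0.0004 -0.0072]
```

>>> jog_arm(motion=[[[0,0,-0.006,0,0,0,1],[0,0,-0.012,0,0,0,1],[0,0,-0.018,0,0,0,1],[0,0,-0.023,0,0,0,1],[0,0,-0.0265,0,0,0,1],[0,0,-0.0265,0,0,0,1],[0,0,-0.0265,0,0,0,1],[0,0,-0.0265,0,0,0,1]]], force=60)

```text
clock: 17.65
position: [0.4928, 0.0091, 0.1434]
ee_rot: [-1.156, -2.921, 0.0]
force: [0.2, -0.6, -0.9]
width: 0.67
gripper_force: 60.0
```

```bash
python3 go.py 0.493 0.0088 0.1438 47.2
python3 - <<'E'
from h import *
a=get_image("side")[170:310,230:400,::-1];b=get_image("top")[190:370,60:360,::-1]
cv2.imwrite("pics/end.png",np.hstack([cv2.resize(a,(400,330)),cv2.resize(b,(400,330))]))
E
```

```text
t 17.65 pos [0.4928 0.0091 0.1434] phi 46.81 F [ 0.2 -0.6 -0.9] Mz [-0.02  0.03  0.  ] w 0.67 gf 60.0 j [-0.37  0.32  0.31  2.01 -0.13  0.83  0.83]
d [-0.0003 -0.0001 -0.0004] w [-0.0001 -0.0001 -0.0068]
```

View pics/end.png

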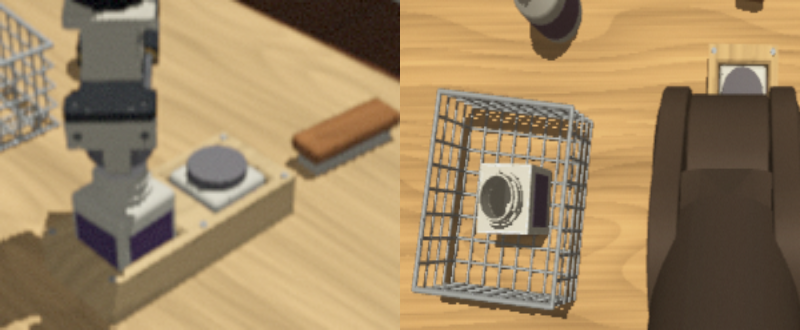

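The picture shows the empty tub standing in the basket at (512,200). The full tub is down in its pocket at (125,220) with its neck bare, and the lid is held in the fingers above it. The wrist force of -0.9 N matches the lid alone, so I'm handing in.

```bash
python3 -c "
from cell import *;print(sign_off())"
```

```text
the job is handed in; nothing more can be done
None
```

I handed the job in at about 18 s: the empty tub is in the basket, the full tub is down in the near pocket, and its lid is unscrewed and held level about 18 mm above the rim; `sign_off()` gave no verdict.

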